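Press the ball head's tapered shank home in the massage gun

ROBOT

A 6-joint arm with a two-finger parallel gripper is mounted at the origin on the work surface. World frame = base frame: x ahead of the robot, y to its left, z up, the work surface at z = 0. Lengths are in m, angles in rad, forces in N, time in s.
With the tool pointing down it reaches from about 0.375 to 0.975 m from the base axis. Payload 3.8 kg.
Tool frame: the origin (TCP) lies at the very end of the fingers, on their centre line; the grasp point (between the pads) lies 19 mm behind it; z points along the fingers, y is the line along which they close (so a half turn about z gives the same grasp; the last joint's range is limited). The gripper opens to 85 mm and grips with 20 to 120 N. Pads are 22 mm wide; open, the fingers measure 114 mm over their backs; the gripper's body (76 mm by 85 mm) begins 54 mm behind the grasp point. The pads swing forward as they close: fully open they stand 13 mm farther back than shut.
Start: joints at [-1.225, 0.264, 1.604, -0, 1.274, -0.037], TCP at [0.252, -0.626, 0.231] pointing down, gripper open.
Joint ranges: [-2.63, 2.63], [-0.94, 2.18], [0.31, 2.57], [-1.31, 4.45], [0, 2.66], [-2.55, 2.55]. Speed limits (rad/s): [2.57, 2.57, 3.14, 3.14, 3.14, 3.14].

INTERFACE

Orientations are given as a rotation vector (axis times angle).
In Python, from workcell import read_state, read_camera, calibration, finish_job gives the robot as it stands.
- The arm moves only by the tool step_arm, never from a script. Its argument "commands" is a list of rows, each an object of numbers: "fingers": the gripper's target within -1 to 1 (shut at 1, half-way at 0, fully open at -1); "dx", "dy", "dz": the shift along the tool's x, y, z in m; "roll": the turn about the tool's z in degrees. In form: [{"fingers": .., "dx": .., "dy": .., "dz": .., "roll": ..}, ...]. A call has 1 to 8 rows; each row is the pose to reach, as a shift and turn from the pose commanded when the call began, along the tool's axes at that moment; what a row does not reach only later rows make up. A row lasts 1/8 s, in which the tool goes at most 62.5 mm and 10.7 degrees, less where a joint would pass 70% of its speed; a pose out of reach is approached as far as the arm can. A call with a gripper value outside its range is refused whole. The fingers move at their own pace and stop on an object; "squeeze" is the grip in N (left out, the last holds). Time passes only in rows, so rows that repeat a pose let the fingers close. It gives the time, the measured TCP pose, the force, the opening and the grip force at its end, in the units of the state.
- read_state(): the state, without advancing time (a new reading comes with each control period).
- read_camera(name): name is "side" or "top" or "wrist"; returns (picture, depth): 420x560x3 uint8, blue, green, red; 420x560 float32, m along the optical axis (not along the pixel's ray), 0 where there is no reading.
- calibration(name): a dict with "intrinsics" (3x3 intrinsics, pixels), "world_to_cam" (4x4, takes a point from world to camera coordinates). Camera axes: x right, y up, looking along -z (the intrinsics and any distortion apply to the point x, -y, -z); pixel columns grow to the right and rows downward; lengths in m; the calibration is good to about 2 mm. A picture is of the moment at which its call begins: read the wrist's pose just before it. calibration takes no time and is no camera call; for the wrist camera it gives the pose at the moment of the call.
- finish_job(): hands the job in; it is judged then, once.
The state is a dict: "time": time; "q": joint angles; "joint_vel": joint speeds; "joint_torque": joint torques, N m; "tool_pos": TCP position; "tcp_rot": TCP orientation; "wrist_force": force on the tool from outside, world axes, zero at the start; "torque": the same for the moment, N m; "width": opening from 0.0 (shut) to 1.0 (fully open); "grip_force": force on a finger pad.
Only numpy, scipy, OpenCV 4.12 (cv2) and the standard library are available. Lean on these libraries where they do the work, as an engineer would, in place of code of your own. Each camera call takes 0.05 s, during which the arm holds its last target. There are 200 camera calls.

TASK

Fit the black rubber ball head to the massage gun in its cradle: lift it out of the wooden rack, set its tapered shank in the socket on top of the gun, then tap or push it straight down, firmly but gently (no more than about 25 N), until its collar sits fully home, flush on the socket rim, and friction alone holds it. Let go and leave it there upright, and do not disturb the other two heads, the bowl or the flask.

Things in the scene. Friction and masses are not known exactly. Their poses are not given: they have to be found in the camera images.
- ball_head: The black ball head to fit, about 160 g, loose and upright in one of the rack's holes. Origin: centre of the underside of its aluminium collar (the seating face; 32 mm wide, 7 mm thick); z up through the ball. Below it a round tapered shank, 34 mm long, 20.2 mm wide at the collar, 13 mm near the tip, tip chamfered to 8 mm (half angle 6.5 degrees). Above it a 20 mm neck, then the ball.
- flat_head: Another head, with a grey flat puck 42 mm in diameter; same collar, shank and origin; its top is 50 mm above the origin. Stands in another hole of the rack; leave it.
- bullet_head: Another head, with a red pointed tip 33 mm in diameter; same collar, shank and origin; its top is 61 mm above the origin. Stands in the third hole of the rack; leave it.
- rack: Fixed wooden block, 56 mm (its x) by 210 mm (its y) by 40 mm high, origin at the centre of its underside. Three through holes of 24 mm diameter in a row along its y, 70 mm apart, the middle one at its centre, hold the heads; heads are gripped best across the row (along the rack's x).
- socket (a point): Centre of the gun's socket mouth in the plane of its flat aluminium rim (outer diameter 49 mm, opening 28 mm); z up, 110 to 134 mm above the shelf. Inside, from 4 mm below the rim, four sprung steel leaves match the shank's taper. A head merely set in stops with its collar about 14 mm above the rim; the push then needed grows to about 12 to 20 N until the collar meets the rim.
- bowl: White ceramic bowl, 124 mm across, 50 mm high, origin at the centre of its underside; leave it.
- flask: Silver aluminium flask, 68 mm in diameter, 210 mm high, origin at the centre of its underside; leave it.
- ball_mid (a point): Centre of the ball head's hard rubber ball, 36 mm above the collar's underside. The ball has an upright grip band, 46 mm in diameter and 16 mm high, about this height; its top is 24 mm higher.
- gun: The massage gun, nose up in its cradle, origin on the socket axis 100 mm below the rim. Barrel 54 mm wide; handle (35 mm thick) level, 60 mm below the rim, 140 mm long along x. A stiff sliding fit in the cradle: pushed with over about 6 N it sinks 2 to 18 mm (hidden, differs each time) before bottoming on a rubber pad (1 mm per 14 N) that bears the push; so its first pose does not tell where home is.
Mind the look-alikes: they are no part of the job. What is meant by the ball_head is not yellow, and is the larger of those in its own colour.

How it is judged:
By the outcome, as a careful person would: the job done as asked, in the order asked, and still so for the second after the job is handed in, with the robot touching nothing.
It also fails if it takes over 40 s, if anything falls off the work surface, if the arm or the gripper's body presses on something with over 40 N, if the wrist force passes 120 N, or if a joint passes its speed limit or range.

## Working session

There is one attempt and no reset: what is moved stays moved. The work goes in short steps, Python scripts to look and compute and a tool call to move; the robot and the scene stay as the last step left them, time stands still between calls to the robot, and variables do not carry over. Pictures are saved under pics/ and viewed, at most 10 in all, crops included, and the job is handed in when it is done.

Besides the shell and the picture viewer there is one more tool, called in YAML: its name, and indented under it one key for each argument. step_arm: Moves the arm, as the interface text tells. Its arguments: {"type":"object","properties":{"commands":{"type":"array","items":{"type":"object","properties":{"fingers":{"type":"number"},"dx":{"type":"number"},"dy":{"type":"number"},"dz":{"type":"number"},"roll":{"type":"number"}}}},"squeeze":{"type":"number"}},"required":["commands"]}

```bash
mkdir -p pics; cat > h.py <<'E'
import numpy as np, cv2
from workcell import read_state, read_camera, calibration, finish_job
def cloud(c,d):
    K=np.array(c["intrinsics"]);T=np.linalg.inv(np.array(c["world_to_cam"]))
    v,u=np.mgrid[:d.shape[0],:d.shape[1]]
    p=np.stack([(u-K[0,2])/K[0,0]*d,-(v-K[1,2])/K[1,1]*d,-d,np.ones_like(d)],-1)
    return (p@T.T)[...,:3]
def ray(c,u,v,z):
    K=np.array(c["intrinsics"]);T=np.linalg.inv(np.array(c["world_to_cam"]))
    r=T[:3,:3]@np.array([(u-K[0,2])/K[0,0],-(v-K[1,2])/K[1,1],-1]);o=T[:3,3]
    return o+r*(z-o[2])/r[2]
E
python3 - <<'E'
from h import *
for n in ["top","side"]:
    p,d=read_camera(n);c=calibration(n);cv2.imwrite(f"pics/{n}.png",p);np.save(n+".npy",d)
    print(n,{k:np.round(v,3).tolist() if not isinstance(v,str) else v for k,v in c.items()})
s=read_state();print(s)
E
```

```text
top {'intrinsics': [[385.879, 0.0, 271.806], [0.0, 385.879, 209.654], [0.0, 0.0, 1.0]], 'world_to_cam': [[-0.001, -1.0, -0.0, 0.074], [0.98, -0.001, 0.2, -0.648], [-0.2, 0.0, 0.98, -0.879], [0.0, 0.0, 0.0, 1.0]]}
side {'intrinsics': [[394.062, 0.0, 275.582], [0.0, 394.062, 209.537], [0.0, 0.0, 1.0]], 'world_to_cam': [[-0.965, -0.262, -0.012, 0.633], [0.184, -0.71, 0.68, -0.111], [-0.187, 0.654, 0.733, -0.851], [0.0, 0.0, 0.0, 1.0]]}
{'time': 0.1, 'q': array([-1.22490468e+00,  2.64686755e-01,  1.60521909e+00,  1.48220284e-05,
        1.27370601e+00, -3.68777985e-02]), 'joint_vel': array([-0.00028416, -0.00067928, -0.00464365,  0.00026704,  0.00121546,
       -0.00178086]), 'joint_torque': array([ 8.70177155e-04, -5.16707182e+01, -3.68589127e+01,  2.18303421e-05,
        6.34548749e-03, -2.22936166e-05]), 'tool_pos': array([ 0.2519021 , -0.62553275,  0.23009041]), 'tcp_rot': array([-3.08227316e+00, -5.97202446e-01,  4.65823631e-04]), 'wrist_force': array([-0.48410639, -0.73577677,  0.18908612]), 'torque': array([-0.04778541,  0.00559456,  0.03554883]), 'grip_force': 0.0, 'width': 1.0038372315117787}
```

View pics/top.png

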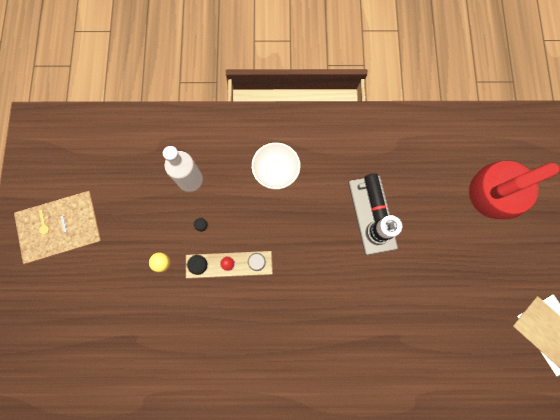

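View pics/side.png

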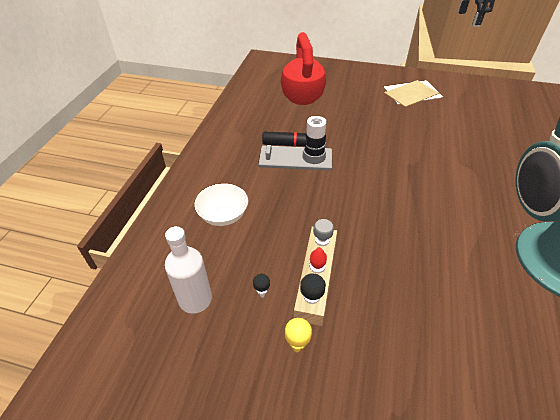

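Candidates: black ball in the rack at top (197,265) / side (313,288), smaller loose black head at top (201,225) / side (262,283), yellow ball at top (159,262), and the red and grey heads at top (227,264) and (257,262). I choose the rack's black one, as it is larger and in a hole. The gun's socket is at top (391,227), side (316,122).

```bash
python3 - <<'E'
from h import *
im={n:cv2.imread(f"pics/{n}.png") for n in("top","side")}
P={n:cloud(calibration(n),np.load(n+".npy")) for n in im}
def fit(p,R=None):
    A=np.c_[2*p,np.ones(len(p))];s=np.linalg.lstsq(A,(p**2).sum(1),rcond=None)[0];return s[:3],np.sqrt(s[3]+s[:3]@s[:3])
for n,boxes in {"top":[(197,265),(201,225)],"side":[(313,288),(262,283)]}.items():
    for u,v in boxes:
        m=np.zeros(im[n].shape[:2],np.uint8);m[v-20:v+20,u-20:u+20]=1
        k=(im[n].max(2)<45)&(m>0)
        nn,l,st,ce=cv2.connectedComponentsWithStats(k.astype(np.uint8));i=l[v,u]
        q=P[n][l==i];q=q[np.isfinite(q).all(1)]
        print(n,u,v,"ball px",st[i],ce[i].round(1),"med",np.median(q,0).round(4),"zmax",q[:,2].max().round(4),fit(q))
# heights on the rack
for n,(u0,u1,v0,v1) in {"top":(175,285,240,290),"side":(285,345,215,325)}.items():
    q=P[n][v0:v1,u0:u1].reshape(-1,3);q=q[(q[:,2]>.034)&(q[:,2]<.046)]
    r=cv2.minAreaRect((q[:,:2]*1000).astype(np.float32));print(n,"rack",r, np.median(q[:,2]))
for n,(u0,u1,v0,v1) in {"top":(370,415,205,250),"side":(295,335,105,150)}.items():
    q=P[n][v0:v1,u0:u1].reshape(-1,3);z=q[:,2].max();r=q[(q[:,2]>np.percentile(q[:,2],99)-.006)]
    print(n,"sock zmax",z,np.percentile(q[:,2],[80,90,95,99]).round(4),cv2.minEnclosingCircle((r[:,:2]*1000).astype(np.float32)),len(r))
a=cv2.resize(im["top"][235:295,160:290],None,fx=3,fy=3,interpolation=2);b=cv2.resize(im["top"][195:255,355:425],None,fx=5,fy=5,interpolation=2);c=cv2.resize(im["side"][200:330,240:345],None,fx=3,fy=3)
o=np.zeros((590,760,3),np.uint8);o[:180,:390]=a;o[190:490,:350]=b;o[:390,400:715]=c;cv2.imwrite("pics/crop.png",o)
E
```

```text
top 197 265 ball px [     0      0    560    420 235181] [279.5 209.5] med [ 0.6574  0.0539 -0.0012] zmax 0.9913 (array([ 0.83560764,  0.04131072, -1.03937187]), np.float64(1.1943612441860674))
top 201 225 ball px [     0      0    560    420 235187] [279.5 209.5] med [ 0.6574  0.0539 -0.0012] zmax 0.9913 (array([ 0.83561384,  0.04131262, -1.03935795]), np.float64(1.1943534711376123))
side 313 288 ball px [     0      0    560    420 235068] [279.5 209.5] med [ 6.429e-01 -4.210e-02 -2.000e-04] zmax 0.707 (array([ 1.10362367, -0.70002178, -0.35873445]), np.float64(1.1532019271215699))
side 262 283 ball px [     0      0    560    420 235144] [279.5 209.5] med [ 6.427e-01 -4.180e-02 -2.000e-04] zmax 0.707 (array([ 1.10365037, -0.69998782, -0.3586119 ]), np.float64(1.1532079399628874))
top rack ((518.3291015625, 179.43853759765625), (56.13041305541992, 208.74998474121094), 2.532254695892334) 0.03920396958007
side rack ((519.4100341796875, 180.88287353515625), (56.006160736083984, 211.88180541992188), 2.497681140899658) 0.04033089785752397
top sock zmax 0.9912562196299699 [0.0979 0.124  0.1256 0.1276] ((535.6787109375, -72.46285247802734), 164.36883544921875) 259
side sock zmax 0.7069522864407936 [0.0954 0.1207 0.1257 0.1278] ((537.6976318359375, 211.47537231445312), 436.44024658203125) 166
```

View pics/crop.png

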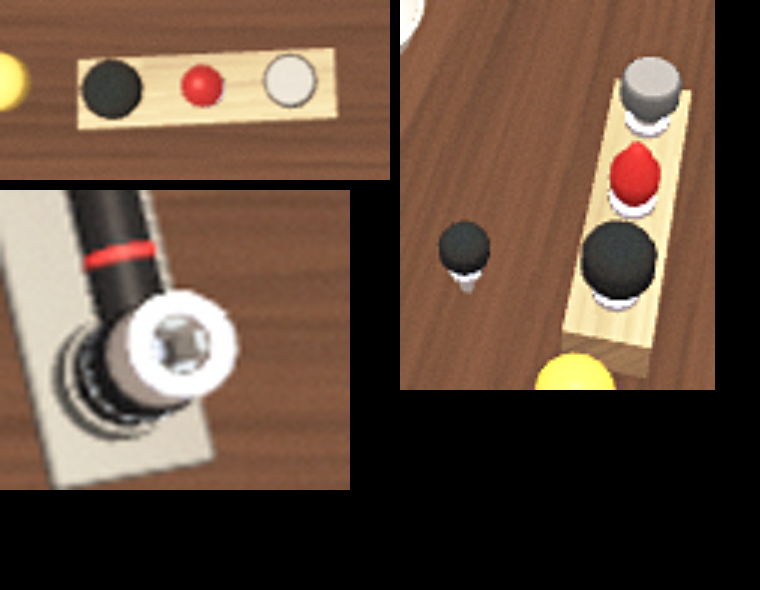

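The crop shows the chosen ball (crop 112,88) larger than the loose black one (465,245), and seated in the rack. The socket is a white ring with a star of leaves at top (391,227). I'll refine the ball and socket positions next.

```bash
python3 - <<'E'
from h import *
from scipy.optimize import least_squares
im={n:cv2.imread(f"pics/{n}.png") for n in("top","side")}
for n in im:
    d=np.load(n+".npy");P=cloud(calibration(n),d);ok=d>0;c=calibration(n)
    g=ok&(np.hypot(P[...,0]-.5157,P[...,1]-.25)<.045)&(P[...,2]>.055)&(P[...,2]<.14)
    q=P[g];dark=im[n].max(2)[g]<90;q=q[dark]
    f=least_squares(lambda x:np.linalg.norm(q-x[:3],axis=1)-x[3],[.5157,.25,.076,.025],loss="soft_l1",f_scale=.001)
    print(n,"ball",f.x.round(4),"z pct99",np.percentile(q[:,2],99),len(q))
    # head checks
    u0,u1,v0,v1={"top":(370,415,205,250),"side":(295,335,105,150)}[n]
    sub=P[v0:v1,u0:u1];k=(d[v0:v1,u0:u1]>0)&(sub[...,2]<.14);zz=sub[...,2][k]
    h,e=np.histogram(zz[zz>.1],np.arange(.1,.14,.002));print(dict(zip(e.round(3),h)))
    z=np.median(zz[zz>np.percentile(zz,95)-.004]) 
    top=k&(abs(sub[...,2]-z)<.004);r=sub[top]
    A=np.c_[2*r[:,:2],np.ones(len(r))]
    print("rim z",z,"minEncl",cv2.minEnclosingCircle((r[:,:2]*1000).astype(np.float32)),"mean",r.mean(0))
    # colour ellipse of rim
    m=(im[n][v0:v1,u0:u1].min(2)>150).astype(np.uint8)
    cs,_=cv2.findContours(top.astype(np.uint8),0,1);cc=max(cs,key=cv2.contourArea)
    el=cv2.fitEllipse(cc);print("ell",el,ray(c,el[0][0]+u0,el[0][1]+v0,z))
    # handle direction
    hd=ok&(P[...,2]>.04)&(P[...,2]<.095)&(P[...,0]>.57)&(P[...,0]<.75)&(abs(P[...,1]+.2)<.12)
    if n=="top":
        p=P[hd][:,:2];print("handle mean",p.mean(0),cv2.fitLine(p.astype(np.float32),2,0,.01,.01).ravel())
s=read_state()
R=cv2.Rodrigues(s["tcp_rot"])[0];print(R.round(3),s["tool_pos"])
E
```

```text
top ball [0.5152 0.2497 0.0772 0.023 ] z pct99 0.10154138657575948 290
{np.float64(0.1): np.int64(6), np.float64(0.102): np.int64(12), np.float64(0.104): np.int64(6), np.float64(0.106): np.int64(7), np.float64(0.108): np.int64(8), np.float64(0.11): np.int64(13), np.float64(0.112): np.int64(14), np.float64(0.114): np.int64(13), np.float64(0.116): np.int64(15), np.float64(0.118): np.int64(12), np.float64(0.12): np.int64(35), np.float64(0.122): np.int64(51), np.float64(0.124): np.int64(116), np.float64(0.126): np.int64(74), np.float64(0.128): np.int64(7), np.float64(0.13): np.int64(0), np.float64(0.132): np.int64(0), np.float64(0.134): np.int64(0), np.float64(0.136): np.int64(0), np.float64(0.138): np.int64(0)}
rim z 0.12511198362834086 minEncl ((599.983642578125, -197.13824462890625), 24.92521858215332) mean [ 0.59967275 -0.19662554  0.1250487 ]
ell ((20.301685333251953, 20.26947021484375), (19.880573272705078, 21.082256317138672), 125.27864074707031) [ 0.599551   -0.19637469  0.12511198]
handle mean [ 0.65842448 -0.17919045] [ 0.9957062   0.09256981  0.6584245  -0.17919044]
side ball 
[... 405 characters left out ...]
): np.int64(25), np.float64(0.122): np.int64(26), np.float64(0.124): np.int64(56), np.float64(0.126): np.int64(63), np.float64(0.128): np.int64(7), np.float64(0.13): np.int64(1), np.float64(0.132): np.int64(0), np.float64(0.134): np.int64(0), np.float64(0.136): np.int64(0), np.float64(0.138): np.int64(0)}
rim z 0.12577433103388536 minEncl ((601.1295166015625, -194.8260040283203), 25.513614654541016) mean [ 0.60067377 -0.19335126  0.12555751]
ell ((21.006820678710938, 16.75661849975586), (11.931081771850586, 18.23177146911621), 92.70359802246094) [ 0.60058153 -0.19321501  0.12577433]
[[ 0.928  0.373 -0.001]
 [ 0.373 -0.928  0.002]
 [ 0.    -0.002 -1.   ]] [ 0.2519021  -0.62553275  0.23009041]
```

step_arm:
  commands:
    - {"fingers": -1, "dx": 0.286, "dy": -0.357, "dz": 0, "roll": -70.6}
    - {"fingers": -1, "dx": 0.286, "dy": -0.357, "dz": 0, "roll": -70.6}
    - {"fingers": -1, "dx": 0.286, "dy": -0.357, "dz": 0, "roll": -70.6}
    - {"fingers": -1, "dx": 0.286, "dy": -0.357, "dz": 0, "roll": -70.6}
    - {"fingers": -1, "dx": 0.286, "dy": -0.357, "dz": 0, "roll": -70.6}
    - {"fingers": -1, "dx": 0.286, "dy": -0.357, "dz": 0, "roll": -70.6}
    - {"fingers": -1, "dx": 0.286, "dy": -0.357, "dz": 0, "roll": -70.6}
    - {"fingers": -1, "dx": 0.286, "dy": -0.357, "dz": 0, "roll": -70.6}

```text
time: 1.1
tool_pos: [0.3841, -0.185, 0.2309]
tcp_rot: [-2.166, -2.274, -0.001]
wrist_force: [0.2, -0.8, -0.5]
width: 1.001
grip_force: 0.0
```

```bash
cat >> h.py <<'E'
def togo(p):
    s=read_state();R=cv2.Rodrigues(s["tcp_rot"])[0];print("tool axes yaw of y",np.degrees(np.arctan2(R[1,1],R[0,1])).round(2),"z",R[:,2].round(4))
    print("pos",s["tool_pos"].round(4),"F",s["wrist_force"].round(2),"w",round(s["width"],3),"grip",round(s["grip_force"],1),"t",s["time"]);print("togo tool",(R.T@(np.array(p)-s["tool_pos"])).round(4))
E
python3 -c "
from h import *
togo([.5157,.25,.15])"
```

```text
tool axes yaw of y 2.78 z [-2.e-04  1.e-03 -1.e+00]
pos [ 0.3841 -0.185   0.2309] F [ 0.25 -0.84 -0.49] w 1.001 grip 0.0 t 1.1
togo tool [0.428  0.1526 0.0813]
```

step_arm:
  commands:
    - {"fingers": -0.6, "dx": 0.428, "dy": 0.152, "dz": 0.03}
    - {"fingers": -0.6, "dx": 0.428, "dy": 0.152, "dz": 0.03}
    - {"fingers": -0.6, "dx": 0.428, "dy": 0.152, "dz": 0.03}
    - {"fingers": -0.6, "dx": 0.428, "dy": 0.152, "dz": 0.03}
    - {"fingers": -0.6, "dx": 0.428, "dy": 0.152, "dz": 0.03}
    - {"fingers": -0.6, "dx": 0.428, "dy": 0.152, "dz": 0.03}
    - {"fingers": -0.6, "dx": 0.428, "dy": 0.152, "dz": 0.03}
    - {"fingers": -0.6, "dx": 0.428, "dy": 0.152, "dz": 0.03}

```text
invalid input
```

```bash
python3 - <<'E'
from h import *
togo([.5157,.25,.12])
c=calibration("wrist");p,d=read_camera("wrist");cv2.imwrite("pics/w1.png",p)
T=np.linalg.inv(np.array(c["world_to_cam"]));print(T[:3].round(3),np.array(c["intrinsics"]).round(1).tolist())
P=cloud(c,d);g=(d>0)&(np.hypot(P[...,0]-.5157,P[...,1]-.25)<.04)&(P[...,2]>.055)&(P[...,2]<.11)&(p.max(2)<90)
q=P[g]
from scipy.optimize import least_squares
if len(q)>20:
  f=least_squares(lambda x:np.linalg.norm(q-x[:3],axis=1)-x[3],[.5157,.25,.076,.025],loss="soft_l1",f_scale=.001);print(f.x.round(4),len(q))
E
```

```text
tool axes yaw of y 2.78 z [-2.e-04  1.e-03 -1.e+00]
pos [ 0.3841 -0.185   0.2309] F [ 0.25 -0.84 -0.49] w 1.001 grip 0.0 t 1.1
togo tool [0.428  0.1526 0.1113]
[[ 0.999 -0.046 -0.014  0.38 ]
 [ 0.048  0.954  0.298 -0.108]
 [ 0.    -0.298  0.955  0.373]] [[330.3, 0.0, 278.2], [0.0, 330.3, 204.7], [0.0, 0.0, 1.0]]
```

View pics/w1.png

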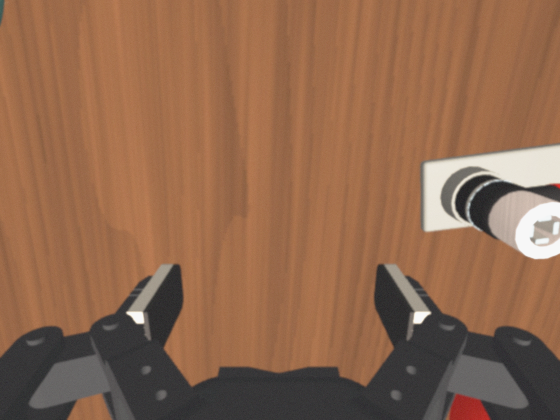

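The move was refused because I left out roll. The picture shows the open fingers and the gun, with its socket mouth at (541,229), so I can use it as another socket reading.

step_arm:
  commands:
    - {"fingers": -0.6, "dx": 0.428, "dy": 0.152, "dz": 0.03, "roll": 0}
    - {"fingers": -0.6, "dx": 0.428, "dy": 0.152, "dz": 0.03, "roll": 0}
    - {"fingers": -0.6, "dx": 0.428, "dy": 0.152, "dz": 0.03, "roll": 0}
    - {"fingers": -0.6, "dx": 0.428, "dy": 0.152, "dz": 0.03, "roll": 0}
    - {"fingers": -0.6, "dx": 0.428, "dy": 0.152, "dz": 0.03, "roll": 0}
    - {"fingers": -0.6, "dx": 0.428, "dy": 0.152, "dz": 0.03, "roll": 0}
    - {"fingers": -0.6, "dx": 0.428, "dy": 0.152, "dz": 0.03, "roll": 0}
    - {"fingers": -0.6, "dx": 0.428, "dy": 0.152, "dz": 0.03, "roll": 0}

```text
time: 2.15
tool_pos: [0.5175, 0.2487, 0.2003]
tcp_rot: [-2.168, -2.273, 0.001]
wrist_force: [-0.0, 0.0, -0.2]
width: 0.802
grip_force: 0.0
```

```bash
python3 - <<'E'
from h import *
from scipy.optimize import least_squares
togo([.5157,.25,.12])
c=calibration("wrist");p,d=read_camera("wrist");cv2.imwrite("pics/w2.png",p)
P=cloud(c,d);g=(d>0)&(np.hypot(P[...,0]-.5157,P[...,1]-.25)<.04)&(P[...,2]>.055)&(P[...,2]<.11)&(p.max(2)<90)
q=P[g]
if len(q)>20:
  f=least_squares(lambda x:np.linalg.norm(q-x[:3],axis=1)-x[3],[.5157,.25,.076,.025],loss="soft_l1",f_scale=.001);print(f.x.round(4),len(q))
E
```

```text
tool axes yaw of y 2.7 z [-9.e-04 -1.e-04 -1.e+00]
pos [0.5175 0.2487 0.2003] F [-0.03  0.04 -0.23] w 0.802 grip 0.0 t 2.15
togo tool [ 0.0014 -0.0017  0.0803]
[0.5166 0.2503 0.0766 0.0237] 2289
```

step_arm:
  commands:
    - {"fingers": -0.6, "dx": 0.0015, "dy": -0.0015, "dz": 0.05, "roll": 0}
    - {"fingers": -0.6, "dx": 0.0015, "dy": -0.0015, "dz": 0.09, "roll": 0}
    - {"fingers": -0.6, "dx": 0.0015, "dy": -0.0015, "dz": 0.12, "roll": 0}
    - {"fingers": -0.6, "dx": 0.0015, "dy": -0.0015, "dz": 0.14, "roll": 0}
    - {"fingers": -0.6, "dx": 0.0015, "dy": -0.0015, "dz": 0.147, "roll": 0}
    - {"fingers": -0.6, "dx": 0.0015, "dy": -0.0015, "dz": 0.147, "roll": 0}

```text
time: 2.95
tool_pos: [0.5158, 0.2472, 0.0547]
tcp_rot: [2.172, 2.269, 0.0]
wrist_force: [-0.3, -0.6, 0.4]
width: 0.803
grip_force: 0.0
```

step_arm:
  commands:
    - {"fingers": 0, "dx": 0, "dy": 0, "dz": 0, "roll": 0}
    - {"fingers": 0.3, "dx": 0, "dy": 0, "dz": 0, "roll": 0}
    - {"fingers": 1, "dx": 0, "dy": 0, "dz": 0, "roll": 0}
    - {"fingers": 1, "dx": 0, "dy": 0, "dz": 0, "roll": 0}
    - {"fingers": 1, "dx": 0, "dy": 0, "dz": 0, "roll": 0}
    - {"fingers": 1, "dx": 0, "dy": 0, "dz": 0, "roll": 0}
    - {"fingers": 1, "dx": 0, "dy": 0, "dz": 0, "roll": 0}
  squeeze: 60

```text
time: 3.82
tool_pos: [0.5169, 0.2481, 0.0562]
tcp_rot: [2.17, 2.269, 0.005]
wrist_force: [-0.5, -0.2, 6.8]
width: 0.522
grip_force: 61.3
```

step_arm:
  commands:
    - {"fingers": 1, "dx": 0, "dy": 0, "dz": -0.02, "roll": 0}
    - {"fingers": 1, "dx": 0, "dy": 0, "dz": -0.05, "roll": 0}
    - {"fingers": 1, "dx": 0, "dy": 0, "dz": -0.09, "roll": 0}
    - {"fingers": 1, "dx": 0, "dy": 0, "dz": -0.13, "roll": 0}
    - {"fingers": 1, "dx": 0, "dy": 0, "dz": -0.17, "roll": 0}
    - {"fingers": 1, "dx": 0, "dy": 0, "dz": -0.185, "roll": 0}
    - {"fingers": 1, "dx": 0, "dy": 0, "dz": -0.185, "roll": 0}
  squeeze: 100

```text
time: 4.7
tool_pos: [0.5158, 0.2478, 0.2404]
tcp_rot: [2.171, 2.27, 0.003]
wrist_force: [-0.0, 0.7, -2.2]
width: 0.508
grip_force: 101.8
```

```bash
python3 - <<'E'
from h import *
from scipy.optimize import least_squares
togo([.6,-.1955,.24])
for n in("side","top"):
    s=read_state();p,d=read_camera(n);c=calibration(n);P=cloud(c,d);t=s["tool_pos"]
    cv2.imwrite(f"pics/{n}2.png",p);np.save(n+"2.npy",d)
    K=np.array(c["intrinsics"]);x=np.array(c["world_to_cam"])@np.r_[t,1];print(n,"tcp px",K[0,0]*x[0]/-x[2]+K[0,2],K[1,1]*x[1]/x[2]+K[1,2])
    g=(d>0)&(np.hypot(P[...,0]-t[0],P[...,1]-t[1])<.04)&(P[...,2]>.14)&(P[...,2]<t[2]+.03)
    print(g.sum())
p=cv2.imread("pics/side2.png");s=p[40:340,200:440];cv2.imwrite("pics/s2c.png",cv2.resize(s,None,fx=2,fy=2))
E
```

```text
tool axes yaw of y 2.54 z [ 2.e-03  9.e-04 -1.e+00]
pos [0.5158 0.2478 0.2404] F [-0.03  0.7  -2.19] w 0.508 grip 101.8 t 4.7
togo tool [-4.466e-01  6.440e-02  1.000e-04]
side tcp px 318.98084548040094 228.12210606475227
642
top tcp px 181.87780032070066 259.25461532689604
93
```

View pics/s2c.png

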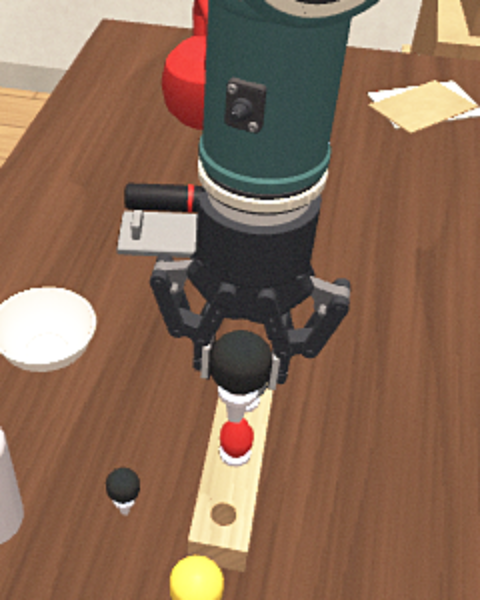

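The head is held upright (ball at crop 240,362; shank tip at 236,418), and the rack's hole is empty. The other heads are undisturbed. Now I'll measure the offset in the grip while heading towards the gun.

```bash
python3 - <<'E'
from h import *
from scipy.optimize import least_squares
n="side";c=calibration(n);d=np.load("side2.npy");p=cv2.imread("pics/side2.png");P=cloud(c,d)
t=read_state()["tool_pos"]
u0,v0=320,221
vv,uu=np.mgrid[:420,:560]
g=(d>0)&(np.hypot(uu-u0,vv-v0+1)<14)&(p.max(2)<80)&(np.linalg.norm(P-[.516,.248,.258],axis=2)<.035)
q=P[g]
f=least_squares(lambda x:np.linalg.norm(q-x[:3],axis=1)-.0235,[*t+[0,0,.017]],loss="soft_l1",f_scale=.001);print("ball",f.x.round(4),len(q),"rel tcp",(f.x-t).round(4))
# shank: bright pixels below ball
g=(d>0)&(abs(uu-319)<13)&(vv>228)&(vv<255)&(P[...,2]>.15)&(P[...,2]<.235)&(np.hypot(P[...,0]-t[0],P[...,1]-t[1])<.03)
q=P[g]
for a in np.arange(.18,.232,.006):
    m=q[(q[:,2]>=a)&(q[:,2]<a+.006)]
    if len(m)>3: print(a.round(3),len(m),m.mean(0).round(4),"px u",uu[g][(q[:,2]>=a)&(q[:,2]<a+.006)].mean().round(2),"v",vv[g][(q[:,2]>=a)&(q[:,2]<a+.006)].mean().round(1))
# expected: project vertical axis under ball
K=np.array(c["intrinsics"])
for dz in (0,-.036,-.05,-.07):
    x=np.array(c["world_to_cam"])@np.r_[f.x+[0,0,dz],1];print(dz,K[0,0]*x[0]/-x[2]+K[0,2],K[1,1]*x[1]/x[2]+K[1,2])
E
```

```text
ball [0.5155 0.2499 0.2612] 607 rel tcp [0.0011 0.0028 0.0238]
0.192 13 [0.5151 0.2546 0.195 ] px u 316.69 v 249.4
0.198 14 [0.515  0.2556 0.2007] px u 316.86 v 247.8
0.204 21 [0.5144 0.2562 0.2068] px u 317.43 v 245.8
0.21 16 [0.5153 0.2574 0.2126] px u 316.94 v 244.0
0.222 25 [0.5124 0.262  0.226 ] px u 318.8 v 241.3
0.228 99 [0.5143 0.2603 0.2309] px u 318.03 v 238.3
0 319.91869876703106 220.257245722625
-0.036 318.30008390053223 235.39738698988663
-0.05 317.70733445855154 240.9418253077487
-0.07 316.89336696260216 248.55548506752172
```

step_arm:
  commands:
    - {"fingers": 1, "dx": -0.03, "dy": 0.004, "dz": -0.005, "roll": 0}
    - {"fingers": 1, "dx": -0.08, "dy": 0.012, "dz": -0.01, "roll": 0}
    - {"fingers": 1, "dx": -0.14, "dy": 0.02, "dz": -0.01, "roll": 0}
    - {"fingers": 1, "dx": -0.2, "dy": 0.029, "dz": -0.01, "roll": 0}
    - {"fingers": 1, "dx": -0.26, "dy": 0.038, "dz": -0.01, "roll": 0}
    - {"fingers": 1, "dx": -0.31, "dy": 0.045, "dz": -0.01, "roll": 0}
    - {"fingers": 1, "dx": -0.34, "dy": 0.05, "dz": -0.01, "roll": 0}
    - {"fingers": 1, "dx": -0.35, "dy": 0.05, "dz": -0.01, "roll": 0}

```text
time: 5.8
tool_pos: [0.5797, -0.1015, 0.2464]
tcp_rot: [-2.172, -2.264, 0.004]
wrist_force: [-0.5, 0.5, -1.5]
width: 0.51
grip_force: 101.8
```

```bash
cat >> h.py <<'E'
def rim(P,d,c,zr=.1255,tag=""):
    g=(d>0)&(abs(P[...,2]-zr)<.004)&(np.hypot(P[...,0]-.6,P[...,1]+.1955)<.032)
    if g.sum()<20: print(tag,"rim none",g.sum());return
    cs,_=cv2.findContours(g.astype(np.uint8),0,1);cc=max(cs,key=cv2.contourArea);e=cv2.fitEllipse(cc)
    x=(P[g][:,:2]*1000).astype(np.float32)
    print(tag,"rim n",g.sum(),"z",np.median(P[g][:,2]).round(4),"encl",cv2.minEnclosingCircle(x),"ell",ray(c,*e[0],zr).round(4),np.round(e,1).tolist() if 0 else e)
E
python3 - <<'E'
from h import *
togo([.6,-.1955,.24])
for n in("wrist","side","top"):
    c=calibration(n);p,d=read_camera(n);P=cloud(c,d);cv2.imwrite(f"pics/{n}3.png",p);np.save(n+"3.npy",d);rim(P,d,c,tag=n)
    if n=="wrist": W=p
a=cv2.imread("pics/side3.png")[60:200,240:400]
o=np.zeros((560,800,3),np.uint8);o[:420,:560]=W;o[420:,640:]=a;cv2.imwrite("pics/w3.png",o)
E
```

```text
tool axes yaw of y 2.39 z [-4.6e-03  9.0e-04 -1.0e+00]
pos [ 0.5797 -0.1015  0.2464] F [-0.48  0.48 -1.49] w 0.51 grip 101.8 t 5.8
togo tool [-0.0948  0.0164  0.0062]
wrist rim none 0
side rim n 137 z 0.1259 encl ((600.700439453125, -194.66383361816406), 24.5328426361084) ell [ 0.601  -0.1927  0.1255] ((315.8115234375, 121.9413070678711), (11.022616386413574, 17.688800811767578), 93.10733795166016)
top rim n 24 z 0.125 encl ((584.287353515625, -210.96673583984375), 10.056408882141113) ell [ 0.584  -0.2092  0.1255] ((396.4330139160156, 232.0318603515625), (3.123372793197632, 8.074296951293945), 48.81233596801758)
```

View pics/w3.png

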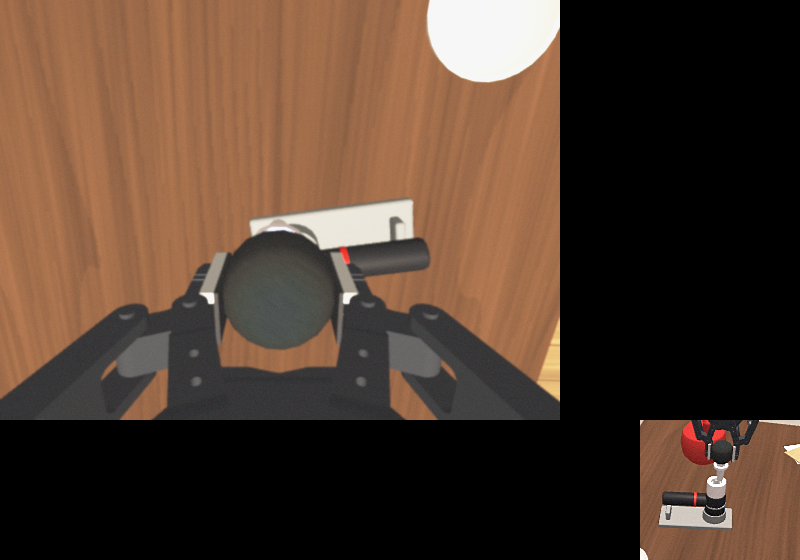

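The held head (279,290) hides the socket from the wrist camera. The side inset shows the shank above and slightly short of the socket.

step_arm:
  commands:
    - {"fingers": 1, "dx": -0.03, "dy": 0.005, "dz": 0, "roll": 0}
    - {"fingers": 1, "dx": -0.06, "dy": 0.01, "dz": 0, "roll": 0}
    - {"fingers": 1, "dx": -0.085, "dy": 0.0145, "dz": 0.01, "roll": 0}
    - {"fingers": 1, "dx": -0.098, "dy": 0.0165, "dz": 0.03, "roll": 0}
    - {"fingers": 1, "dx": -0.098, "dy": 0.0165, "dz": 0.04, "roll": 0}
    - {"fingers": 1, "dx": -0.098, "dy": 0.0165, "dz": 0.04, "roll": 0}
    - {"fingers": 1, "dx": -0.098, "dy": 0.0165, "dz": 0.04, "roll": 0}

```text
time: 6.82
tool_pos: [0.6017, -0.1963, 0.2094]
tcp_rot: [-2.171, -2.271, -0.0]
wrist_force: [-0.2, -0.1, -1.0]
width: 0.509
grip_force: 101.8
```

```bash
cat > look.py <<'E'
from h import *
import sys
from scipy.optimize import least_squares
tag=sys.argv[1];k=float(sys.argv[2]) if len(sys.argv)>2 else .1255
S=[read_state()]
for n in("side","top"):
    c=calibration(n);p,d=read_camera(n);S.append(read_state());t=S[-1]["tool_pos"];P=cloud(c,d);cv2.imwrite(f"pics/{n}{tag}.png",p);np.save(n+tag+".npy",d)
    rim(P,d,c,k,n)
    b=t+[0,.0024,.0225];q=P[(d>0)&(np.linalg.norm(P-b,axis=2)<.032)&(p.max(2)<80)&(abs(P[...,2]-b[2])<.022)&(abs(P[...,0]-b[0])<.019)]
    if len(q)>20:
        f=least_squares(lambda x:np.linalg.norm(q-x[:3],axis=1)-.0235,b,loss="soft_l1",f_scale=.001);print(n,"ball",f.x.round(4),len(q),"rel",(f.x-t).round(4))
    if n=="side":
        for a in np.arange(b[2]-.072,b[2]-.03,.006):
            m=P[(d>0)&(np.hypot(P[...,0]-b[0],P[...,1]-b[1])<.022)&(P[...,2]>=a)&(P[...,2]<a+.006)]
            if len(m)>3: print("  z",a.round(3),len(m),m.mean(0).round(4))
        cv2.imwrite(f"pics/{n}{tag}c.png",cv2.resize(p[50:170,240:390],None,fx=4,fy=4,interpolation=2))
print([s["tool_pos"].round(4).tolist() for s in S]);togo([.6003,-.1985,.2])
E
python3 look.py 4
```

```text
side rim n 160 z 0.1256 encl ((598.875244140625, -196.07907104492188), 26.23923683166504) ell [ 0.6004 -0.1941  0.1255] ((316.1481018066406, 121.67233276367188), (11.594504356384277, 18.662979125976562), 94.18455505371094)
side ball [ 0.6014 -0.1938  0.2303] 298 rel [-0.0006  0.0026  0.0204]
  z 0.16 8 [ 0.6007 -0.1892  0.1644]
  z 0.166 11 [ 0.601  -0.1881  0.1695]
  z 0.172 14 [ 0.6017 -0.1881  0.1756]
  z 0.178 13 [ 0.5997 -0.1875  0.1819]
  z 0.184 11 [ 0.6012 -0.1867  0.1867]
  z 0.19 14 [ 0.599  -0.1825  0.1949]
  z 0.196 56 [ 0.6002 -0.1865  0.1994]
  z 0.202 15 [ 0.6005 -0.1851  0.2049]
top rim n 202 z 0.1249 encl ((599.4776000976562, -196.40101623535156), 24.149568557739258) ell [ 0.5988 -0.1939  0.1255] ((389.2982482910156, 225.5633544921875), (17.01253890991211, 19.37441635131836), 151.61756896972656)
top ball [ 0.601  -0.1946  0.23  ] 236 rel [-0.0011  0.0021  0.0198]
[[0.6017, -0.1963, 0.2094], [0.6021, -0.1965, 0.2099], [0.6022, -0.1966, 0.2102]]
tool axes yaw of y 2.57 z [ 1.4e-03 -4.0e-04 -1.0e+00]
pos [ 0.6022 -0.1966  0.2102] F [-0.52 -0.86 -1.82] w 0.513 grip 101.8 t 6.925
togo tool [-0.0018 -0.0019  0.0102]
```

View pics/side4c.png

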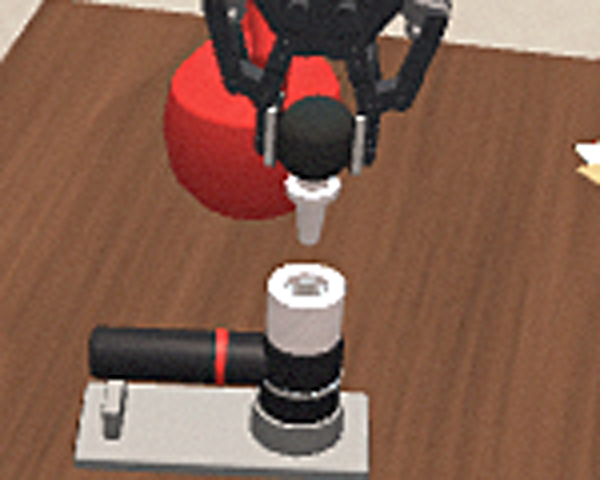

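Ball and shank sit upright about 1–1.5 mm off the socket axis in +x and +y. I'll correct that and lower to just above the set-in point.

step_arm:
  commands:
    - {"fingers": 1, "dx": -0.0015, "dy": -0.001, "dz": 0.01, "roll": 0}
    - {"fingers": 1, "dx": -0.0015, "dy": -0.001, "dz": 0.02, "roll": 0}
    - {"fingers": 1, "dx": -0.0015, "dy": -0.001, "dz": 0.03, "roll": 0}
    - {"fingers": 1, "dx": -0.0015, "dy": -0.001, "dz": 0.038, "roll": 0}
    - {"fingers": 1, "dx": -0.0015, "dy": -0.001, "dz": 0.044, "roll": 0}
    - {"fingers": 1, "dx": -0.0015, "dy": -0.001, "dz": 0.048, "roll": 0}
    - {"fingers": 1, "dx": -0.0015, "dy": -0.001, "dz": 0.048, "roll": 0}

```text
time: 7.8
tool_pos: [0.6008, -0.1986, 0.161]
tcp_rot: [-2.172, -2.27, -0.0]
wrist_force: [-0.2, 1.2, -2.0]
width: 0.511
grip_force: 101.8
```

step_arm:
  commands:
    - {"fingers": 1, "dx": 0, "dy": 0, "dz": 0.001, "roll": 0}
    - {"fingers": 1, "dx": 0, "dy": 0, "dz": 0.002, "roll": 0}
    - {"fingers": 1, "dx": 0, "dy": 0, "dz": 0.003, "roll": 0}
    - {"fingers": 1, "dx": 0, "dy": 0, "dz": 0.004, "roll": 0}
    - {"fingers": 1, "dx": 0, "dy": 0, "dz": 0.005, "roll": 0}
    - {"fingers": 1, "dx": 0, "dy": 0, "dz": 0.006, "roll": 0}

```text
time: 8.55
tool_pos: [0.6011, -0.1987, 0.1555]
tcp_rot: [2.171, 2.269, 0.001]
wrist_force: [1.0, 0.4, -0.1]
width: 0.509
grip_force: 102.0
```

step_arm:
  commands:
    - {"fingers": 1, "dx": 0, "dy": 0, "dz": 0.001, "roll": 0}
    - {"fingers": 1, "dx": 0, "dy": 0, "dz": 0.002, "roll": 0}
    - {"fingers": 1, "dx": 0, "dy": 0, "dz": 0.003, "roll": 0}
    - {"fingers": 1, "dx": 0, "dy": 0, "dz": 0.004, "roll": 0}
  squeeze: 120

```text
time: 9.05
tool_pos: [0.6012, -0.1988, 0.1519]
tcp_rot: [2.171, 2.269, 0.001]
wrist_force: [1.7, -0.6, 4.2]
width: 0.507
grip_force: 122.0
```

step_arm:
  commands:
    - {"fingers": 1, "dx": 0, "dy": 0, "dz": 0.001, "roll": 0}
    - {"fingers": 1, "dx": 0, "dy": 0, "dz": 0.002, "roll": 0}
    - {"fingers": 1, "dx": 0, "dy": 0, "dz": 0.003, "roll": 0}
    - {"fingers": 1, "dx": 0, "dy": 0, "dz": 0.004, "roll": 0}

```text
time: 9.55
tool_pos: [0.601, -0.1987, 0.1473]
tcp_rot: [2.171, 2.27, 0.0]
wrist_force: [1.0, -0.1, 3.4]
width: 0.506
grip_force: 122.0
```

step_arm:
  commands:
    - {"fingers": 1, "dx": 0, "dy": 0, "dz": 0.001, "roll": 0}
    - {"fingers": 1, "dx": 0, "dy": 0, "dz": 0.002, "roll": 0}
    - {"fingers": 1, "dx": 0, "dy": 0, "dz": 0.003, "roll": 0}
    - {"fingers": 1, "dx": 0, "dy": 0, "dz": 0.004, "roll": 0}

```text
time: 10.05
tool_pos: [0.6009, -0.1986, 0.1433]
tcp_rot: [2.172, 2.27, 0.0]
wrist_force: [2.0, -0.6, 2.6]
width: 0.509
grip_force: 122.1
```

step_arm:
  commands:
    - {"fingers": 1, "dx": 0, "dy": 0, "dz": 0.001, "roll": 0}
    - {"fingers": 1, "dx": 0, "dy": 0, "dz": 0.002, "roll": 0}
    - {"fingers": 1, "dx": 0, "dy": 0, "dz": 0.003, "roll": 0}

```text
time: 10.42
tool_pos: [0.6011, -0.1987, 0.1411]
tcp_rot: [2.171, 2.269, 0.0]
wrist_force: [0.7, -0.2, 8.0]
width: 0.503
grip_force: 122.3
```

step_arm:
  commands:
    - {"fingers": 1, "dx": 0, "dy": 0, "dz": 0.001, "roll": 0}
    - {"fingers": 1, "dx": 0, "dy": 0, "dz": 0.002, "roll": 0}

```text
time: 10.68
tool_pos: [0.6012, -0.1988, 0.1396]
tcp_rot: [2.171, 2.269, 0.001]
wrist_force: [0.5, -0.5, 9.3]
width: 0.51
grip_force: 122.6
```

step_arm:
  commands:
    - {"fingers": 1, "dx": 0, "dy": 0, "dz": 0.001, "roll": 0}
    - {"fingers": 1, "dx": 0, "dy": 0, "dz": 0.002, "roll": 0}
    - {"fingers": 1, "dx": 0, "dy": 0, "dz": 0.002, "roll": 0}

```text
time: 11.05
tool_pos: [0.6013, -0.1989, 0.1379]
tcp_rot: [2.171, 2.269, 0.001]
wrist_force: [0.1, -1.2, 9.2]
width: 0.504
grip_force: 122.8
```

step_arm:
  commands:
    - {"fingers": 1, "dx": 0, "dy": 0, "dz": 0.001, "roll": 0}
    - {"fingers": 1, "dx": 0, "dy": 0, "dz": 0.002, "roll": 0}
    - {"fingers": 1, "dx": 0, "dy": 0, "dz": 0.002, "roll": 0}

```text
time: 11.42
tool_pos: [0.6015, -0.1989, 0.1363]
tcp_rot: [2.17, 2.269, 0.001]
wrist_force: [-0.2, -0.8, 12.0]
width: 0.508
grip_force: 122.9
```

step_arm:
  commands:
    - {"fingers": 1, "dx": 0, "dy": 0, "dz": 0.001, "roll": 0}
    - {"fingers": 1, "dx": 0, "dy": 0, "dz": 0.001, "roll": 0}

```text
time: 11.68
tool_pos: [0.6016, -0.199, 0.1356]
tcp_rot: [2.17, 2.268, 0.001]
wrist_force: [0.5, 0.0, 10.9]
width: 0.507
grip_force: 123.0
```

step_arm:
  commands:
    - {"fingers": 1, "dx": 0, "dy": 0, "dz": 0.001, "roll": 0}
    - {"fingers": 1, "dx": 0, "dy": 0, "dz": 0.0015, "roll": 0}
    - {"fingers": 1, "dx": 0, "dy": 0, "dz": 0.0015, "roll": 0}

```text
time: 12.05
tool_pos: [0.6017, -0.199, 0.1344]
tcp_rot: [2.17, 2.268, 0.001]
wrist_force: [0.0, -0.7, 12.7]
width: 0.505
grip_force: 123.1
```

step_arm:
  commands:
    - {"fingers": 1, "dx": 0, "dy": 0, "dz": 0.001, "roll": 0}
    - {"fingers": 1, "dx": 0, "dy": 0, "dz": 0.001, "roll": 0}

```text
time: 12.3
tool_pos: [0.6018, -0.1991, 0.1336]
tcp_rot: [2.17, 2.268, 0.001]
wrist_force: [-0.8, 0.3, 13.0]
width: 0.505
grip_force: 123.2
```

step_arm:
  commands:
    - {"fingers": 1, "dx": 0, "dy": 0, "dz": 0.001, "roll": 0}
    - {"fingers": 1, "dx": 0, "dy": 0, "dz": 0.001, "roll": 0}

```text
time: 12.55
tool_pos: [0.6019, -0.1991, 0.1328]
tcp_rot: [2.17, 2.268, 0.002]
wrist_force: [-0.9, 0.4, 14.0]
width: 0.506
grip_force: 123.3
```

step_arm:
  commands:
    - {"fingers": 1, "dx": 0, "dy": 0, "dz": 0.001, "roll": 0}
    - {"fingers": 1, "dx": 0, "dy": 0, "dz": 0.001, "roll": 0}

```text
time: 12.8
tool_pos: [0.6019, -0.1991, 0.132]
tcp_rot: [2.17, 2.268, 0.002]
wrist_force: [-0.9, 0.1, 15.8]
width: 0.506
grip_force: 123.3
```

step_arm:
  commands:
    - {"fingers": 1, "dx": 0, "dy": 0, "dz": 0.0007, "roll": 0}
    - {"fingers": 1, "dx": 0, "dy": 0, "dz": 0.0007, "roll": 0}

```text
time: 13.05
tool_pos: [0.602, -0.1992, 0.1315]
tcp_rot: [2.17, 2.268, 0.002]
wrist_force: [-0.7, 0.1, 15.1]
width: 0.506
grip_force: 123.4
```

```bash
python3 - <<'E'
from h import *
togo([.6,-.198,.13])
c=calibration("side");p,d=read_camera("side");cv2.imwrite("pics/s5c.png",cv2.resize(p[80:170,260:380],None,fx=6,fy=6,interpolation=2)[:,:720]);np.save("s5.npy",d)
E
```

```text
tool axes yaw of y 2.53 z [ 0.0031 -0.0013 -1.    ]
pos [ 0.602  -0.1992  0.1315] F [-0.7   0.09 15.07] w 0.506 grip 123.4 t 13.05
togo tool [ 0.0012 -0.002   0.0015]
```

View pics/s5c.png

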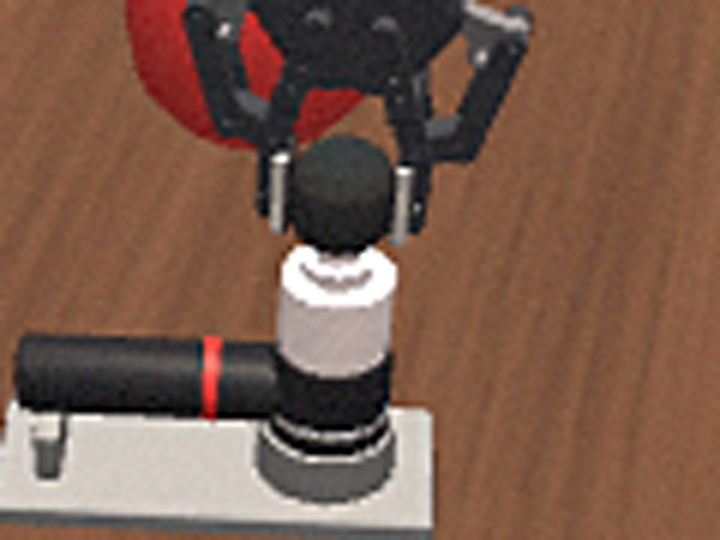

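The collar (crop 338,265) is nearly on the rim, with a thin dark crescent still under it. I'll check the gap by depth and keep pushing in sub-millimetre steps.

step_arm:
  commands:
    - {"fingers": 1, "dx": 0, "dy": 0, "dz": 0.0007, "roll": 0}
    - {"fingers": 1, "dx": 0, "dy": 0, "dz": 0.0007, "roll": 0}

```text
time: 13.35
tool_pos: [0.6021, -0.1992, 0.1309]
tcp_rot: [2.169, 2.268, 0.002]
wrist_force: [-1.9, 0.4, 15.9]
width: 0.507
grip_force: 123.5
```

step_arm:
  commands:
    - {"fingers": 1, "dx": 0, "dy": 0, "dz": 0.0006, "roll": 0}
    - {"fingers": 1, "dx": 0, "dy": 0, "dz": 0.0006, "roll": 0}

```text
time: 13.6
tool_pos: [0.6021, -0.1992, 0.1304]
tcp_rot: [2.169, 2.268, 0.002]
wrist_force: [-1.4, 1.4, 16.7]
width: 0.504
grip_force: 123.5
```

```bash
python3 - <<'E'
from h import *
c=calibration("side");d=np.load("s5.npy");P=cloud(c,d)
r=np.hypot(P[...,0]-.6005,P[...,1]+.196);m=(d>0)&(P[...,2]>.09)
for lo,hi in((.0,.016),(.018,.024)):
    q=P[m&(r>lo)&(r<hi)&(P[...,2]<.135)];h,e=np.histogram(q[:,2],np.arange(.096,.136,.002));print(lo,dict(zip((e*1000).round().astype(int).tolist(),h.tolist())))
E
```

```text
0.0 {96: 0, 98: 0, 100: 0, 102: 0, 104: 0, 106: 1, 108: 3, 110: 3, 112: 7, 114: 2, 116: 8, 118: 7, 120: 15, 122: 10, 124: 10, 126: 4, 128: 0, 130: 1, 132: 2, 134: 0}
0.018 {96: 8, 98: 11, 100: 7, 102: 10, 104: 10, 106: 8, 108: 7, 110: 9, 112: 30, 114: 23, 116: 1, 118: 0, 120: 0, 122: 0, 124: 0, 126: 0, 128: 0, 130: 0, 132: 0, 134: 0}
```

step_arm:
  commands:
    - {"fingers": 1, "dx": 0, "dy": 0, "dz": 0.0006, "roll": 0}
    - {"fingers": 1, "dx": 0, "dy": 0, "dz": 0.0006, "roll": 0}

```text
time: 13.85
tool_pos: [0.6022, -0.1992, 0.13]
tcp_rot: [2.169, 2.267, 0.002]
wrist_force: [-1.4, 0.0, 16.8]
width: 0.504
grip_force: 123.6
```

step_arm:
  commands:
    - {"fingers": 1, "dx": 0, "dy": 0, "dz": 0.0006, "roll": 0}
    - {"fingers": 1, "dx": 0, "dy": 0, "dz": 0.0006, "roll": 0}

```text
time: 14.1
tool_pos: [0.6023, -0.1993, 0.1297]
tcp_rot: [2.169, 2.267, 0.002]
wrist_force: [-1.3, 1.3, 18.6]
width: 0.508
grip_force: 123.6
```

step_arm:
  commands:
    - {"fingers": 1, "dx": 0, "dy": 0, "dz": 0.0006, "roll": 0}
    - {"fingers": 1, "dx": 0, "dy": 0, "dz": 0.0006, "roll": 0}

```text
time: 14.35
tool_pos: [0.6023, -0.1994, 0.1295]
tcp_rot: [2.169, 2.267, 0.002]
wrist_force: [-3.0, 0.4, 19.3]
width: 0.501
grip_force: 123.9
```

step_arm:
  commands:
    - {"fingers": 1, "dx": 0, "dy": 0, "dz": 0.0005, "roll": 0}
    - {"fingers": 1, "dx": 0, "dy": 0, "dz": 0.0005, "roll": 0}
    - {"fingers": 1, "dx": 0, "dy": 0, "dz": 0.0005, "roll": 0}

```text
time: 14.72
tool_pos: [0.6024, -0.1994, 0.1293]
tcp_rot: [2.169, 2.267, 0.002]
wrist_force: [-2.6, 0.6, 20.8]
width: 0.507
grip_force: 124.0
```

```bash
python3 - <<'E'
from h import *
togo([.6,-.198,.13])
c=calibration("side");Q=[];p,d=read_camera("side");Q.append(cloud(c,d))
s=read_state();print(s["wrist_force"],s["tool_pos"])
P=Q[0];r=np.hypot(P[...,0]-.6005,P[...,1]+.196);m=(d>0)
for lo,hi in((.0,.016),(.018,.024)):
    q=P[m&(r>lo)&(r<hi)&(P[...,2]<.135)];h,e=np.histogram(q[:,2],np.arange(.104,.136,.001));print(lo,dict(zip((e*1000).round().astype(int).tolist(),h.tolist())))
cv2.imwrite("pics/s6c.png",cv2.resize(p[90:150,280:360],None,fx=9,fy=9,interpolation=2))
E
```

```text
tool axes yaw of y 2.54 z [ 0.0041 -0.0019 -1.    ]
pos [ 0.6024 -0.1994  0.1293] F [-2.55  0.62 20.76] w 0.507 grip 124.0 t 14.725
togo tool [ 0.0015 -0.0023 -0.0007]
[-3.50261549  0.63257971 20.83202762] [ 0.60242474 -0.19943561  0.12936097]
0.0 {104: 1, 105: 0, 106: 0, 107: 0, 108: 0, 109: 0, 110: 0, 111: 1, 112: 6, 113: 4, 114: 3, 115: 3, 116: 1, 117: 5, 118: 8, 119: 7, 120: 6, 121: 15, 122: 2, 123: 3, 124: 0, 125: 3, 126: 3, 127: 0, 128: 0, 129: 0, 130: 0, 131: 0, 132: 0, 133: 0, 134: 0, 135: 0}
0.018 {104: 5, 105: 6, 106: 7, 107: 3, 108: 6, 109: 5, 110: 7, 111: 7, 112: 16, 113: 11, 114: 11, 115: 2, 116: 0, 117: 0, 118: 0, 119: 0, 120: 0, 121: 0, 122: 0, 123: 0, 124: 0, 125: 0, 126: 0, 127: 0, 128: 0, 129: 0, 130: 0, 131: 1, 132: 0, 133: 1, 134: 1, 135: 0}
```

View pics/s6c.png

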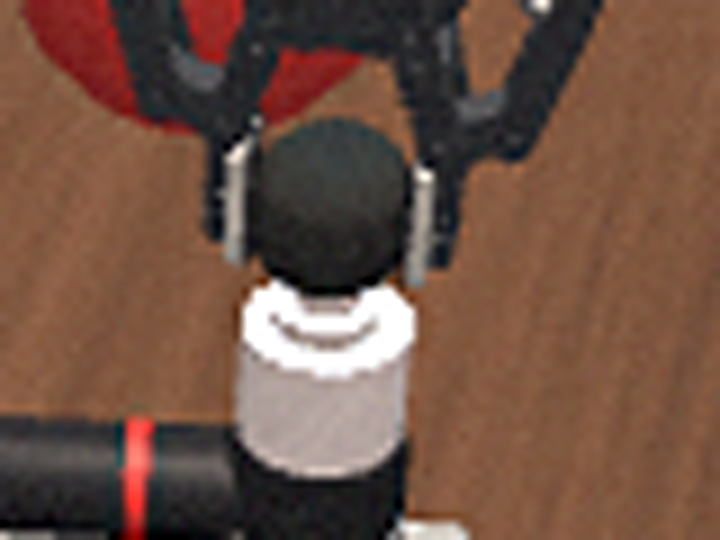

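step_arm:
  commands:
    - {"fingers": 1, "dx": 0, "dy": -0.0005, "dz": 0.0005, "roll": 0}
    - {"fingers": 1, "dx": 0, "dy": -0.001, "dz": 0.0005, "roll": 0}
    - {"fingers": 1, "dx": 0, "dy": -0.001, "dz": 0.0005, "roll": 0}

```text
time: 15.15
tool_pos: [0.6021, -0.1995, 0.1293]
tcp_rot: [2.168, 2.266, 0.004]
wrist_force: [-1.5, 0.5, 21.9]
width: 0.51
grip_force: 124.0
```

The tool no longer advances while the force rises, so the collar is home at about 23 N net. Next I ease the load off, then open.

step_arm:
  commands:
    - {"fingers": 1, "dx": 0, "dy": 0.0005, "dz": -0.002, "roll": 0}
    - {"fingers": 1, "dx": 0, "dy": 0.001, "dz": -0.0045, "roll": 0}
    - {"fingers": 1, "dx": 0, "dy": 0.001, "dz": -0.0045, "roll": 0}
  squeeze: 40

```text
time: 15.52
tool_pos: [0.6016, -0.1989, 0.1302]
tcp_rot: [2.17, 2.268, 0.001]
wrist_force: [1.7, -0.5, 7.8]
width: 0.509
grip_force: 122.7
```

step_arm:
  commands:
    - {"fingers": -0.1, "dx": 0, "dy": 0, "dz": 0, "roll": 0}
    - {"fingers": -0.5, "dx": 0, "dy": 0, "dz": 0, "roll": 0}
    - {"fingers": -0.8, "dx": 0, "dy": 0, "dz": 0, "roll": 0}
    - {"fingers": -0.8, "dx": 0, "dy": 0, "dz": 0, "roll": 0}

```text
time: 16.02
tool_pos: [0.6, -0.1983, 0.1276]
tcp_rot: [-2.171, -2.269, 0.001]
wrist_force: [-0.3, 0.5, -0.5]
width: 0.899
grip_force: 0.0
```

step_arm:
  commands:
    - {"fingers": -0.8, "dx": 0, "dy": 0, "dz": -0.02, "roll": 0}
    - {"fingers": -0.8, "dx": 0, "dy": 0, "dz": -0.06, "roll": 0}
    - {"fingers": -0.8, "dx": 0, "dy": 0, "dz": -0.1, "roll": 0}
    - {"fingers": -0.8, "dx": 0, "dy": 0, "dz": -0.14, "roll": 0}
    - {"fingers": -0.8, "dx": 0, "dy": 0, "dz": -0.14, "roll": 0}
    - {"fingers": -0.8, "dx": 0, "dy": 0, "dz": -0.14, "roll": 0}

```text
time: 16.77
tool_pos: [0.6007, -0.1986, 0.2692]
tcp_rot: [2.171, 2.269, 0.001]
wrist_force: [0.1, 0.4, -0.3]
width: 0.898
grip_force: 0.0
```

```bash
python3 - <<'E'
from h import *
from scipy.optimize import least_squares
togo([.6,-.198,.13])
o=np.zeros((600,800,3),np.uint8)
for n,sl,x in(("side",np.s_[80:150,280:360],0),("wrist",np.s_[:,:],400)):
    c=calibration(n);p,d=read_camera(n);P=cloud(c,d)
    r=np.hypot(P[...,0]-.6005,P[...,1]+.196);m=(d>0)
    for lo,hi in((.012,.0155),(.018,.024)):
        q=P[m&(r>lo)&(r<hi)&(P[...,2]<.135)];h,e=np.histogram(q[:,2],np.arange(.104,.128,.001));print(n,lo,dict(zip((e*1000).round().astype(int).tolist(),h.tolist())))
    q=P[m&(np.linalg.norm(P-[.6005,-.196,.149],axis=2)<.033)&(p.max(2)<90)&(P[...,2]>.135)]
    if len(q)>20: print(n,"ball",least_squares(lambda x:np.linalg.norm(q-x[:3],axis=1)-.0235,[.6,-.196,.149],loss="soft_l1",f_scale=.001).x.round(4),len(q))
    if n=="side": o[:350,:400]=cv2.resize(p[sl],None,fx=5,fy=5,interpolation=2)
    else: o[:300,400:]=cv2.resize(p,(400,300))
cv2.imwrite("pics/s7.png",o)
E
```

```text
tool axes yaw of y 2.53 z [ 9.e-04 -3.e-04 -1.e+00]
pos [ 0.6007 -0.1986  0.2692] F [ 0.14  0.38 -0.33] w 0.898 grip 0.0 t 16.775
togo tool [ 0.0006 -0.0008  0.1392]
side 0.012 {104: 0, 105: 0, 106: 0, 107: 0, 108: 0, 109: 0, 110: 0, 111: 0, 112: 0, 113: 2, 114: 5, 115: 1, 116: 0, 117: 4, 118: 2, 119: 3, 120: 4, 121: 3, 122: 6, 123: 2, 124: 2, 125: 0, 126: 0, 127: 0}
side 0.018 {104: 6, 105: 4, 106: 6, 107: 3, 108: 2, 109: 8, 110: 3, 111: 6, 112: 13, 113: 11, 114: 16, 115: 20, 116: 4, 117: 1, 118: 0, 119: 0, 120: 0, 121: 0, 122: 0, 123: 0, 124: 0, 125: 0, 126: 0, 127: 0}
side ball [ 0.6018 -0.1967  0.1519] 294
wrist 0.012 {104: 0, 105: 0, 106: 0, 107: 0, 108: 0, 109: 0, 110: 0, 111: 0, 112: 0, 113: 0, 114: 0, 115: 0, 116: 0, 117: 0, 118: 0, 119: 0, 120: 0, 121: 0, 122: 0, 123: 0, 124: 0, 125: 0, 126: 0, 127: 0}
wrist 0.018 {104: 9, 105: 8, 106: 4, 107: 9, 108: 7, 109: 9, 110: 6, 111: 14, 112: 39, 113: 149, 114: 125, 115: 21, 116: 1, 117: 0, 118: 0, 119: 0, 120: 0, 121: 0, 122: 0, 123: 0, 124: 0, 125: 0, 126: 0, 127: 0}
wrist ball [ 0.6016 -0.1967  0.1513] 2451
```

View pics/s7.png

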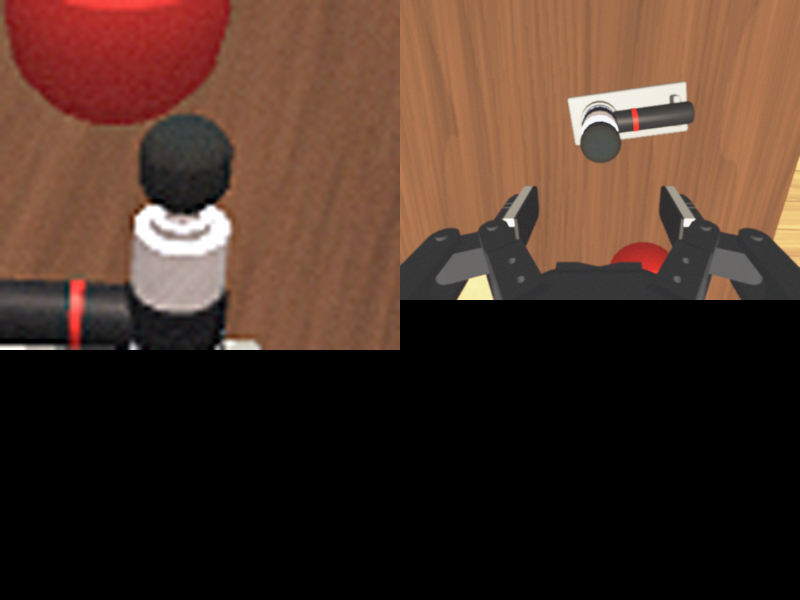

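The head stands upright and free in the socket: ball at left crop (186,160), collar in the rim at (183,220). The depth reading leaves 0.6 ± 0.7 mm of doubt, so I'll give one confirming straight push on top with shut fingers.

step_arm:
  commands:
    - {"fingers": 1, "dx": 0.002, "dy": 0.001, "dz": 0, "roll": 0}
    - {"fingers": 1, "dx": 0.002, "dy": 0.001, "dz": 0, "roll": 0}
    - {"fingers": 1, "dx": 0.002, "dy": 0.001, "dz": 0, "roll": 0}
    - {"fingers": 1, "dx": 0.002, "dy": 0.001, "dz": 0, "roll": 0}
    - {"fingers": 1, "dx": 0.002, "dy": 0.001, "dz": 0.04, "roll": 0}
    - {"fingers": 1, "dx": 0.002, "dy": 0.001, "dz": 0.07, "roll": 0}
    - {"fingers": 1, "dx": 0.002, "dy": 0.001, "dz": 0.086, "roll": 0}
    - {"fingers": 1, "dx": 0.002, "dy": 0.001, "dz": 0.088, "roll": 0}

```text
time: 17.88
tool_pos: [0.601, -0.1963, 0.1793]
tcp_rot: [-2.17, -2.269, 0.001]
wrist_force: [0.1, -0.7, 0.6]
width: -0.003
grip_force: 0.0
```

step_arm:
  commands:
    - {"fingers": 1, "dx": 0, "dy": 0, "dz": 0.002, "roll": 0}
    - {"fingers": 1, "dx": 0, "dy": 0, "dz": 0.004, "roll": 0}
    - {"fingers": 1, "dx": 0, "dy": 0, "dz": 0.006, "roll": 0}
    - {"fingers": 1, "dx": 0, "dy": 0, "dz": 0.007, "roll": 0}
    - {"fingers": 1, "dx": 0, "dy": 0, "dz": 0.007, "roll": 0}

```text
time: 18.5
tool_pos: [0.6023, -0.1968, 0.1745]
tcp_rot: [2.171, 2.269, 0.001]
wrist_force: [0.2, 0.8, 3.1]
width: 0.0
grip_force: 1.7
```

step_arm:
  commands:
    - {"fingers": 1, "dx": 0, "dy": 0, "dz": 0.001, "roll": 0}
    - {"fingers": 1, "dx": 0, "dy": 0, "dz": 0.002, "roll": 0}
    - {"fingers": 1, "dx": 0, "dy": 0, "dz": 0.003, "roll": 0}
    - {"fingers": 1, "dx": 0, "dy": 0, "dz": 0.003, "roll": 0}

```text
time: 19.0
tool_pos: [0.6035, -0.1973, 0.1737]
tcp_rot: [2.168, 2.267, 0.003]
wrist_force: [-1.0, -0.3, 11.3]
width: 0.002
grip_force: 5.5
```

step_arm:
  commands:
    - {"fingers": 1, "dx": 0, "dy": 0, "dz": 0.001, "roll": 0}
    - {"fingers": 1, "dx": 0, "dy": 0, "dz": 0.0015, "roll": 0}
    - {"fingers": 1, "dx": 0, "dy": 0, "dz": 0.0015, "roll": 0}

```text
time: 19.38
tool_pos: [0.6042, -0.1975, 0.1734]
tcp_rot: [2.167, 2.265, 0.004]
wrist_force: [-1.2, 0.6, 14.6]
width: 0.003
grip_force: 7.2
```

step_arm:
  commands:
    - {"fingers": 1, "dx": 0, "dy": 0, "dz": 0.001, "roll": 0}
    - {"fingers": 1, "dx": 0, "dy": 0, "dz": 0.002, "roll": 0}
    - {"fingers": 1, "dx": 0, "dy": 0, "dz": 0.002, "roll": 0}

```text
time: 19.75
tool_pos: [0.6051, -0.1978, 0.173]
tcp_rot: [2.166, 2.264, 0.006]
wrist_force: [-2.6, 1.0, 18.1]
width: -0.002
grip_force: 9.4
```

step_arm:
  commands:
    - {"fingers": 1, "dx": 0, "dy": 0, "dz": 0.0007, "roll": 0}
    - {"fingers": 1, "dx": 0, "dy": 0, "dz": 0.0007, "roll": 0}

```text
time: 20.0
tool_pos: [0.6053, -0.1979, 0.1728]
tcp_rot: [2.165, 2.263, 0.006]
wrist_force: [-2.4, 0.7, 21.5]
width: -0.002
grip_force: 10.3
```

It stayed stiff all the way to 21.5 N (pad stiffness only, no further insertion), so the collar is home. Retreating.

step_arm:
  commands:
    - {"fingers": 1, "dx": 0, "dy": 0, "dz": -0.005, "roll": 0}
    - {"fingers": 1, "dx": 0, "dy": 0, "dz": -0.012, "roll": 0}
    - {"fingers": 1, "dx": 0, "dy": 0, "dz": -0.04, "roll": 0}
    - {"fingers": 1, "dx": 0, "dy": 0, "dz": -0.09, "roll": 0}
    - {"fingers": 1, "dx": 0, "dy": 0, "dz": -0.12, "roll": 0}
    - {"fingers": 1, "dx": 0, "dy": 0, "dz": -0.12, "roll": 0}
    - {"fingers": 1, "dx": 0, "dy": 0, "dz": -0.12, "roll": 0}

```text
time: 20.88
tool_pos: [0.6008, -0.1963, 0.2844]
tcp_rot: [-2.17, -2.268, 0.002]
wrist_force: [-0.1, -0.3, -1.1]
width: 0.005
grip_force: 0.0
```

```bash
python3 - <<'E'
from h import *
from scipy.optimize import least_squares
togo([.6,-.198,.13])
for n in("wrist","side"):
    c=calibration(n);p,d=read_camera(n);P=cloud(c,d);m=d>0
    r=np.hypot(P[...,0]-.6005,P[...,1]+.196);q=P[m&(r>.018)&(r<.024)&(P[...,2]>.111)&(P[...,2]<.118)];print(n,"rim",np.median(q[:,2]))
    q=P[m&(np.linalg.norm(P-[.6005,-.196,.149],axis=2)<.033)&(p.max(2)<90)&(P[...,2]>.135)]
    print(n,"ball",least_squares(lambda x:np.linalg.norm(q-x[:3],axis=1)-.0235,[.6,-.196,.149],loss="soft_l1",f_scale=.001).x.round(4),len(q))
print(finish_job())
E
```

```text
tool axes yaw of y 2.53 z [-2.6e-03  9.0e-04 -1.0e+00]
pos [ 0.6008 -0.1963  0.2844] F [-0.08 -0.29 -1.12] w 0.005 grip 0.0 t 20.875
togo tool [-0.0019 -0.0005  0.1544]
wrist rim 0.11390586548121467
wrist ball [ 0.6019 -0.1967  0.1512] 2138
side rim 0.11430805816099593
side ball [ 0.6018 -0.1968  0.1518] 294
the job is handed in; nothing more can be done
None
```

The black ball head is fitted in the gun's socket, upright and released, with its collar home as judged by push stiffness (peak about 23.5 N); camera depth alone could not rule out a gap of about 1 mm, and the job was handed in at about 21 s.

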